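# Clear, align and hold down an enclosure's access panel

## Robot

A 6-joint arm with a two-finger parallel gripper is mounted at the origin on a cart in front of the work surface, level with it; the furniture and walls round the work are solid. World frame = base frame: x ahead of the robot, y to its left, z up, the work surface at z = 0. Lengths are in m, angles in rad, forces in N, time in s.
With the tool pointing down it reaches from about 0.375 to 0.9 m from the base axis. Payload 3.1 kg.
Tool frame: the origin (TCP) lies where the fingers leave the gripper's body, on its centre line; the fingertips stand 73 mm ahead of it and the grasp point (between the pads) lies 54 mm ahead of it; z points along the fingers, y is the line along which they close (so a half turn about z gives the same grasp; the last joint's range is limited). The gripper opens to 85 mm and grips with 20 to 120 N. Pads are 22 mm wide; open, the fingers measure 114 mm over their backs; the gripper's body (76 mm by 85 mm) begins 54 mm behind the grasp point. The pads swing forward as they close: fully open they stand 13 mm farther back than shut.
Start: joints at [-1.454, 0.527, 1.433, -0, 1.181, -0.178], TCP at [0.182, -0.598, 0.304] pointing down, gripper open.
Joint ranges: [-3.08, 3.08], [-0.75, 2.2], [0.22, 2.44], [-1.43, 4.57], [0, 2.65], [-2.85, 2.85]. Speed limits (rad/s): [2.79, 2.79, 3.14, 3.14, 3.14, 3.14].

## Interface

Orientations are given as a unit quaternion [x, y, z, w].
In Python, from station import manip gives the robot as it stands.
- The arm moves only by the shell command python3 -m crank 'ROWS' [FORCE]. ROWS is JSON, a list of rows, each an object with "dp": the shift along the tool's x, y, z normalised to -1 to 1, where 1 is 50 cm, a list of three; "delta_rot": the turn, a rotation vector about the tool's x, y, z normalised to -1 to 1, where 1 is 2 pi rad, a list of three; "fingers": the opening, from -1 (shut) to 1 (fully open). A call has 1 to 12 rows; each row shifts and turns the commanded pose from where the row before left it, along the tool's axes as they then stand; what a row does not reach is not made up. A row lasts 1/12 s, in which the tool goes at most 41.7 mm and 7.16 degrees, less where a joint would pass 70% of its speed; a pose out of reach is approached as far as the arm can. A call with a number of a shift or a turn outside -1 to 1 is refused whole. A call with a gripper value outside its range is refused whole. The fingers move at their own pace and stop on an object; FORCE is the grip in N (left out, the last holds). Time passes only in rows, so rows that do not move let the fingers close. It gives the time, the measured TCP pose, the force, the opening and the grip force at its end, in the units of the state.
- manip.sense(): the state, without advancing time (a new reading comes with each control period).
- manip.snapshot(name): name is "scene" or "side" or "wrist"; returns (picture, depth): 400x640x3 uint8, red, green, blue; 400x640 float32, m along the optical axis (not along the pixel's ray), 0 where there is no reading.
- manip.camera_model(name): a dict with "fx", "fy", "cx", "cy" (pixels), "origin" and "attitude" of the camera in the world. Camera axes: x right, y up, looking along -z (the intrinsics and any distortion apply to the point x, -y, -z); pixel columns grow to the right and rows downward; lengths in m; the calibration is good to about 2 mm. A picture is of the moment at which its call begins: read the wrist's pose just before it. camera_model takes no time and is no camera call; for the wrist camera it gives the pose at the moment of the call.
- manip.sign_off(): hands the job in; it is judged then, once.
The state is a dict: "t": time; "q": joint angles; "qd": joint speeds; "tau": joint torques, N m; "tcp_pos": TCP position; "tool_rot": TCP orientation; "force": force on the tool from outside, world axes, zero at the start; "ft_torque": the same for the moment, N m; "finger_gap": opening from 0.0 (shut) to 1.0 (fully open); "gripper_force": force on a finger pad.
Only numpy, scipy, OpenCV 4.12 (cv2) and the standard library are available. Lean on these libraries where they do the work, as an engineer would, in place of code of your own. Each camera call takes 0.05 s, during which the arm holds its last target. There are 200 camera calls.

## Task

The access panel of the grey enclosure is to be closed up. First carry the two offcuts lying on it over to the blue scrap tray; then turn the panel's black quarter-turn fastener clockwise until its yellow slot lines up with the two red marks on the panel; only after that press the panel down fully home against its frame and finish while still holding it pressed. Leave the other things on the benches where they are.

Things in the scene. Friction and masses are not known exactly. Their poses are not given: they have to be found in the camera images.
- panel_press (a point): A free spot on the top face of the access panel, a good place to press once the offcuts are gone. The panel is a flat aluminium plate, 140 x 170 x 4 mm, level, over a grey box (the frame, fixed to the bench, rim 50 mm above the bench). x and y of this point lie along the panel's short and long sides, z up; the panel's centre is 40 mm from here along this point's +y. The panel's top face stands 62 mm above the bench when up and 54 mm when pressed home.
- panel (a joint): How far the panel is pressed down, m: 0 = up on its springs (as found), 0.008 = home against the frame. It moves straight down. The springs push back with about 2.5 N at first and 6.5 N when home; 10 to 15 N holds it well, and lift it again when let go.
- enclosure: The grey enclosure 140 x 170 x 50 mm with the sprung panel and the fastener on it; origin under its centre on the bench, x and y along its short and long sides, same as panel_press. Black cable glands on its +y wall. Fixed to the bench.
- fastener_grip (a point): Point on the fastener's upright turning axis at the height to grip it, 25 mm above the panel's top face. The fastener's head is a black upright bar, 12 mm thick, 40 mm long, from 4 to 32 mm above the panel, on a flat 38 mm dark disc; a yellow line (the slot) runs along the bar's top. x of this point lies along the bar, y across it. The axis is 86 mm from panel_press along the panel's +y. Fingertips should stay clear of the panel while turning.
- fastener (a joint): Angle of the fastener, rad: 0 = slot lined up with the red marks (the bar along the panel's x), positive = turned counter-clockwise seen from above. It starts at 0.95 to 1.4 and must be turned clockwise to 0. Stays where it is left (light friction, about 0.03 N m); no stop or click at 0 (it can overshoot to -0.6).
- offcut_a_center (a point): Centre of the aluminium profile offcut, a 36 x 24 x 30 mm block (x, y, z) with dark grooves, about 60 g, lying on the panel with z up: its underside is 15 mm below this point. Grip it across y (24 mm), fingertips just above the panel.
- offcut_b_center (a point): Centre of the wooden offcut, a 36 x 24 x 30 mm block (x, y, z), about 60 g, lying on the panel like the other, about 72 mm from it along the panel's short side. Grip it across y (24 mm).
- tray_in (a point): Centre of the inner floor, 2 mm above the bench, of the blue scrap tray, inside about 120 x 184 mm (x, y), walls 18 mm above the floor, fixed to the bench. The tray stands about 20 mm beside the enclosure's +x side. A tall white control box (190 mm high) stands about 40 mm or more behind the tray, on its +x side, and a slide arm overhangs the bench to the right of it: come in from the enclosure's side, and set down in the half of the tray nearer the enclosure (its -x half).
- loupe: A bystander to leave alone: black standing magnifier; origin under its centre.
- driver_blue: A bystander to leave alone: blue screwdriver; origin under its centre.
- lens_mount: A bystander to leave alone: sand-coloured ring-shaped lens mount; origin under its centre.
- locating_block: A bystander to leave alone: light grey locating block; origin under its centre.
Mind the look-alikes: they are no part of the job. What is shaped like the part that bears offcut_a_center but purple is not meant.

How it is judged:
On the way, in this order (a step that is already met when the one before it is completed fails the run):
1. both offcuts lie in the scrap tray (x of offcut_a_center in the frame of tray_in between -0.06 and 0.06 m and y of offcut_a_center in the frame of tray_in between -0.092 and 0.092 m and z of offcut_a_center in the frame of tray_in between 0 and 0.055 m and x of offcut_b_center in the frame of tray_in between -0.06 and 0.06 m and y of offcut_b_center in the frame of tray_in between -0.092 and 0.092 m and z of offcut_b_center in the frame of tray_in between 0 and 0.055 m and linear speed of each of offcut_a, offcut_b below 0.05 m/s), for 0.2 s.
2. the fastener's slot is lined up with the marks (value of joint fastener between -0.14 and 0.14 rad), for 0.2 s.
3. the panel is pressed home by the robot (value of joint panel above 0.0065 m and contact force between any of the fingers, the arm and enclosure above 4 N), for 0.3 s.
At the end, for the whole second after the job is handed in: Both offcuts lie in the scrap tray (centres within its walls, less than 55 mm above its floor), the fastener's slot is within 0.14 rad (8 degrees) of the marks, and the robot still holds the panel down, at least 6.5 of its 8 mm, pushing with more than 4 N (all of step 2 and all of step 3 and x of offcut_a_center in the frame of tray_in between -0.06 and 0.06 m and y of offcut_a_center in the frame of tray_in between -0.092 and 0.092 m and z of offcut_a_center in the frame of tray_in between 0 and 0.055 m and x of offcut_b_center in the frame of tray_in between -0.06 and 0.06 m and y of offcut_b_center in the frame of tray_in between -0.092 and 0.092 m and z of offcut_b_center in the frame of tray_in between 0 and 0.055 m); the arm keeps its last pose, push and grip.
It fails at once if the black standing magnifier was moved by more than 30 mm (distance of loupe from where it was at the start of the episode above 0.03 m).
It fails at once if the blue screwdriver was moved by more than 30 mm (distance of driver_blue from where it was at the start of the episode above 0.03 m).
It fails at once if the sand-coloured ring-shaped lens mount was moved by more than 30 mm (distance of lens_mount from where it was at the start of the episode above 0.03 m).
It fails at once if the light grey locating block was moved by more than 30 mm (distance of locating_block from where it was at the start of the episode above 0.03 m).
It also fails if it takes over 64 s, if anything falls off the work surface, if the arm or the gripper's body presses on something with over 40 N, if the wrist force passes 120 N, or if a joint passes its speed limit or range.

## Working session

There is one attempt and no reset: what is moved stays moved. The work goes in short steps, Python scripts to look and compute and a shell command to move; the robot and the scene stay as the last step left them, time stands still between calls to the robot, and variables do not carry over. Pictures are saved under pics/ and viewed, at most 10 in all, crops included, and the job is handed in when it is done.

```bash
mkdir -p pics; ls
cat > h.py <<'E'
import numpy as np, cv2
from station import manip
from scipy.spatial.transform import Rotation as R
def rot(a):
    a=np.array(a); return a if a.shape==(3,3) else R.from_quat(a).as_matrix()
def snap(name,fn):
    cm=manip.camera_model(name); im,d=manip.snapshot(name)
    cv2.imwrite(f'pics/{fn}.png',im[:,:,::-1]); np.savez(f'{fn}.npz',im=im,d=d,o=cm['origin'],A=rot(cm['attitude']),k=[cm['fx'],cm['fy'],cm['cx'],cm['cy']])
def ray(f,u,v):
    k=f['k']; return f['A']@np.array([(u-k[2])/k[0],-(v-k[3])/k[1],-1.])
def atz(f,u,v,z):
    r=ray(f,u,v); return f['o']+r*(z-f['o'][2])/r[2]
def cloud(f):
    v,u=np.mgrid[:400,:640]; k=f['k']
    p=np.stack([(u-k[2])/k[0],-(v-k[3])/k[1],-np.ones_like(u,float)],-1)*f['d'][...,None]
    return p@f['A'].T+f['o']
E
python3 - <<'E'
from h import *
for n in ['scene','side','wrist']:
    cm=manip.camera_model(n); print(n,cm); snap(n,n+'0')
print(manip.sense())
a=[cv2.imread(f'pics/{n}0.png') for n in ['scene','side']]
E
```

```text
pics
scene {'fx': 402.8970699666912, 'fy': 402.8970699666912, 'cx': 319.87694875701635, 'cy': 204.56717039817093, 'origin': array([-0.38860963,  0.53466979,  0.73853103]), 'attitude': array([-0.23738571,  0.40766478,  0.75012064, -0.46343984])}
side {'fx': 383.52954965166805, 'fy': 383.52954965166805, 'cx': 307.86968686415116, 'cy': 201.8707577173028, 'origin': array([ 0.47896764, -0.96603369,  0.97938032]), 'attitude': array([0.4207529 , 0.00174607, 0.00884387, 0.9071305 ])}
wrist {'fx': 344.4400378441177, 'fy': 344.4400378441177, 'cx': 313.75761563944553, 'cy': 201.64877082166942, 'origin': array([ 0.25034404, -0.57722802,  0.37299378]), 'attitude': array([-0.11140943,  0.08441788, -0.5890775 ,  0.79589526])}
{'t': 0.15, 'q': array([-1.45348913e+00,  5.28249935e-01,  1.43358827e+00, -2.81235412e-05,
        1.18139690e+00, -1.78533444e-01]), 'qd': array([-0.00136653, -0.00090428, -0.00429067,  0.00035134, -0.00049934,
        0.00151983]), 'tau': array([ 8.64917729e-04, -4.42741835e+01, -1.78276581e+01, -2.07926055e-04,
        5.58949396e-03,  1.39087184e-06]), 'tcp_pos': array([ 0.18216771, -0.59742457,  0.30316625]), 'tool_rot': array([ 9.89078601e-01,  1.47386723e-01,  1.21378354e-05, -8.21241012e-04]), 'force': array([-0.60819649, -0.44568781,  0.44472059]), 'ft_torque': array([ 0.0417442 ,  0.01872315, -0.01008765]), 'gripper_force': 0.0, 'finger_gap': 1.002560792943539}
```

View pics/scene0.png

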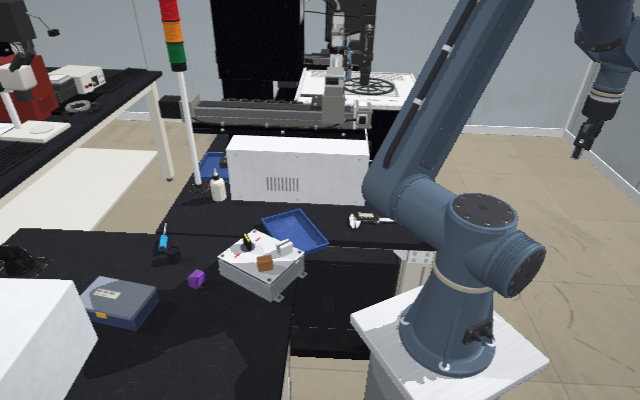

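View pics/side0.png

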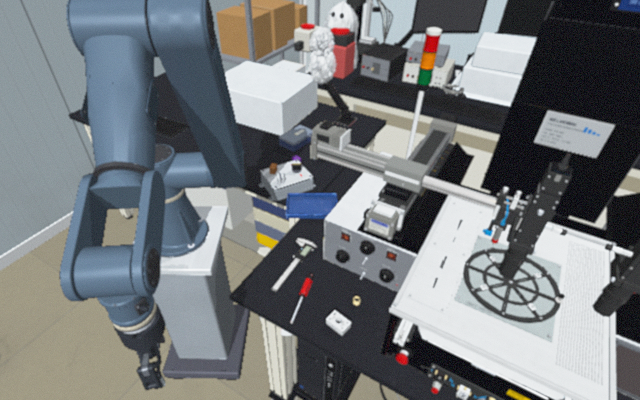

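The scene view shows the enclosure at about (262,262), the metal offcut at (285,247), the wooden one at (264,263), the fastener at (249,241) and the tray at (295,230). The white box stands behind them, and the purple decoy is at (196,279). Next I enlarge this area and measure it.

Run:
```python
from h import *
f=np.load('scene0.npz'); P=cloud(f)
im=f['im'][200:310,190:340,::-1]; cv2.imwrite('pics/c1.png',cv2.resize(im,None,fx=5,fy=5,interpolation=cv2.INTER_CUBIC))
for u,v in [(262,240),(240,262),(264,262),(285,245),(249,239),(295,228),(225,255),(196,272),(165,243),(300,160),(270,150),(350,145),(330,110)]: print((u,v),P[v,u].round(4))
m=(abs(P[...,2]-.062)<.005)&(f['d']>0); m[:225]=0;m[300:]=0;m[:,:215]=0;m[:,310:]=0
q=P[m][:,:2].astype(np.float32); print(len(q), q.min(0),q.max(0)); print(cv2.minAreaRect(q))
```

```text
(262, 240) [0.422  0.274  0.0614]
(240, 262) [0.3637 0.3535 0.0616]
(264, 262) [0.3069 0.3101 0.0904]
(285, 245) [0.3428 0.2407 0.0911]
(249, 239) [0.4039 0.314  0.0917]
(295, 228) [0.5041 0.1415 0.0023]
(225, 255) [0.4055 0.3792 0.0615]
(196, 272) [0.41   0.4554 0.0308]
(165, 243) [0.5881 0.5039 0.0105]
(300, 160) [0.6242 0.0681 0.1598]
(270, 150) [0.6741 0.1463 0.1878]
(350, 145) [ 0.5964 -0.0931  0.1908]
(330, 110) [0.4896 0.0437 0.3632]
1997 [0.26450127 0.19671199] [0.47689113 0.39833808]
((0.37124866247177124, 0.29680299758911133), (0.17232197523117065, 0.1419379711151123), 29.458810806274414)
```

View pics/c1.png

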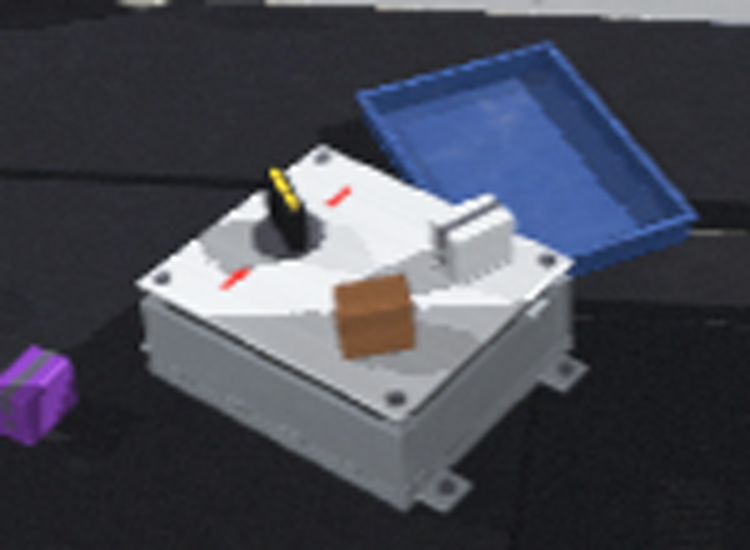

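The crop shows the panel with red marks at (235,278) and (339,196), and the slot running from (275,172) to (293,205). The metal offcut is at about (473,238) and the wooden one at (373,316). The tray is top right. Next I fit poses and map the tall obstacles.

Run:
```python
from h import *
f=np.load('scene0.npz'); g=np.load('side0.npz'); P=cloud(f); S=cloud(g)
c=np.array([.3712,.2968]); ex=np.array([.492,-.871]); ey=-np.array([-.871,-.492]); 
E=lambda p:np.c_[(p[:,:2]-c)@ex,(p[:,:2]-c)@ey]
for n,C in (('sc',P),('si',S)):
    L=E(C.reshape(-1,3)).reshape(400,640,2); z=C[...,2]
    t=(z>.086)&(z<.1)&(abs(L[...,0])<.068)&(abs(L[...,1])<.085)
    k,lab,st,_=cv2.connectedComponentsWithStats(t.astype(np.uint8))
    for i in range(1,k):
        if st[i,4]>8:
            q=C[lab==i]; r=cv2.minAreaRect(L[lab==i].astype(np.float32)); r2=cv2.minAreaRect(q[:,:2].astype(np.float32)); print(n,st[i],q.mean(0).round(4),'local',np.round(r[0],4),np.round(r[1],4),'W',np.round(r2[0],4),np.round(r2[1],3),round(r2[2],1))
    im=(f if n=='sc' else g)['im'].astype(int)
    b=(im[...,2]>im[...,0]+40)&(L[...,0]>.07)&(L[...,0]<.3)&(abs(L[...,1])<.2)&(z<.04)&(z>-.01)
    r=cv2.minAreaRect(C[b][:,:2].astype(np.float32)); print('tray',n,b.sum(),np.round(r[0],4),np.round(r[1],4),r[2],'local',E(np.array([r[0]])).round(4))
for u,v in [(245,234.4),(248.6,241)]:
    p=atz(f,u,v,.094); print('slot',p, E(p[None]))
a,b=[atz(f,190+u/5,200+v/5,.062) for u,v in ((235,278),(339,196))]; print('marks',a,b,E(np.array([a,b])))
A=np.r_[P[f['d']>0],S[g['d']>0]]; A=A[(A[:,2]>.1)]
xs=np.arange(.15,.85,.05); ys=np.arange(.6,-.65,-.05)
print('min/max z(cm)  cols x',xs.round(2))
for y in ys:
    o=[]
    for x in xs:
        w=A[(abs(A[:,0]-x)<.025)&(abs(A[:,1]-y)<.025)][:,2]
        o.append('  .  ' if len(w)<3 else f'{100*w.min():2.0f}/{100*w.max():2.0f}')
    print(f'{y:5.2f}',' '.join(o))
```

```text
sc [242 234   9  11  59] [0.407  0.3209 0.0924] local [-0.0013  0.0448] [0.0396 0.0118] W [0.4096 0.3199] [0.04  0.012] 0.5
sc [276 239  16  11 111] [0.3482 0.2423 0.0911] local [ 0.0385 -0.045 ] [0.0249 0.038 ] W [0.3509 0.2412] [0.025 0.038] 13.7
sc [256 255  16  10 121] [0.3158 0.3078 0.0911] local [-0.0348 -0.0409] [0.027  0.0355] W [0.3185 0.307 ] [0.035 0.027] 75.2
tray sc 1737 [0.4907 0.1517] [0.2331 0.1476] 2.125321626663208 local [[0.1852 0.0327]]
si [269 163   8   7  45] [0.3187 0.3003 0.0933] local [-0.0304 -0.0431] [0.0251 0.0378] W [0.3187 0.3021] [0.038 0.025] 76.7
si [291 163  10   4  37] [0.4109 0.314  0.0935] local [0.0035 0.043 ] [0.0366 0.0162] W [0.4103 0.3149] [0.037 0.016] 2.8
si [276 173   8   7  46] [0.3522 0.2329 0.094 ] local [ 0.0428 -0.0465] [0.0243 0.0406] W [0.3518 0.2367] [0.024 0.041] 10.8
tray si 1214 [0.4786 0.1742] [0.2038 0.1696] 1.6996943950653076 local [[0.1596 0.0332]]
slot [0.42354503 0.31783942 0.094     ] [[0.00742842 0.05594391]]
slot [0.39382704 0.31832309 0.094     ] [[-0.00761411  0.03029751]]
marks [0.38957616 0.3529161  0.062     ] [0.4
[... 1727 characters left out ...]
 59/70 61/82   .     .     .     .     .     .     .   10/28 10/25 21/25
-0.30 79/83 68/83 68/83 70/83   .     .     .     .     .     .     .     .   10/25 24/24
-0.35 62/81 62/80   .     .     .     .     .     .     .     .     .   14/25 11/25 23/24
-0.40 55/74 56/73   .     .     .     .     .     .     .     .     .   13/25 24/24 24/25
-0.45 54/68 53/68   .     .     .     .     .     .     .     .   10/25 10/25 10/24 23/25
-0.50 29/64 51/63 51/61   .     .     .     .     .     .     .   15/17 14/25 10/25 10/25
-0.55 24/60 24/60 49/60   .     .     .     .     .     .     .     .     .   19/20 10/25
-0.60 31/59 30/58 49/58   .     .     .     .     .     .     .     .     .     .     .
```

```bash
python3 -m crank '[{"dp":[0,-0.041,-0.069],"delta_rot":[0,0,0],"fingers":0.2},{"dp":[0,-0.041,-0.069],"delta_rot":[0,0,0],"fingers":0.2},{"dp":[0,-0.041,-0.069],"delta_rot":[0,0,0],"fingers":0.2},{"dp":[0,-0.041,-0.069],"delta_rot":[0,0,0],"fingers":0.2},{"dp":[0,-0.041,-0.069],"delta_rot":[0,0,0],"fingers":0.2},{"dp":[0,-0.041,-0.069],"delta_rot":[0,0,0],"fingers":0.2},{"dp":[0,-0.041,-0.069],"delta_rot":[0,0,0],"fingers":0.2},{"dp":[0,-0.041,-0.069],"delta_rot":[0,0,0],"fingers":0.2},{"dp":[0,0,0],"delta_rot":[0,0,0],"fingers":0.2},{"dp":[0,0,0],"delta_rot":[0,0,0],"fingers":0.2}]'
python3 - <<'E'
from h import *
print(manip.sense()['q'].round(3))
f=np.load('scene0.npz'); P=cloud(f)
c=np.array([.3712,.2968]); ex=np.array([.492,-.871]); ey=np.array([.871,.492])
for u,v in ((360,93),(550,43),(695,215),(575,275)):
    p=atz(f,190+u/5,200+v/5,.020)[:2]; print(p,(p-c)@ex,(p-c)@ey)
g=np.load('side0.npz');S=cloud(g)
A=np.r_[P[f['d']>0],S[g['d']>0]]; A=A[(A[:,2]>.3)&(A[:,2]<.6)&(A[:,0]>.36)&(A[:,0]<.6)&(abs(A[:,1])<.12)]
print('slide',A.min(0),A.max(0),A[A[:,0].argmin()],np.hypot(A[:,0],A[:,1]).min())
E
```

```text
t: 0.98
tcp_pos: [0.1343, -0.4403, 0.5825]
tool_rot: [0.989, 0.147, -0.0, 0.003]
force: [0.2, 0.2, -1.1]
finger_gap: 0.6
gripper_force: 0.0
[-1.518  0.07   1.351  0.     1.715 -0.243]
[0.56894899 0.2218028 ] 0.1626150654259799 0.13534074178074373
[0.56833485 0.0949587 ] 0.27279411836013484 0.0723985300688163
[0.37755615 0.09365033] 0.18007059242360976 -0.09441343214803584
[0.36071235 0.17644966] 0.09966522349624027 -0.0683471107887978
slide [ 0.46778019 -0.05912068  0.32749571] [0.59995178 0.06511854 0.44007133] [0.46778019 0.01906637 0.3424785 ] 0.4681685911933847
```

```bash
python3 -m crank '[{"dp":[0.072,-0.003,0],"delta_rot":[0,0,-0.0125],"fingers":0.2},{"dp":[0.072,-0.003,0],"delta_rot":[0,0,-0.0125],"fingers":0.2},{"dp":[0.072,-0.003,0],"delta_rot":[0,0,-0.0125],"fingers":0.2},{"dp":[0.072,-0.003,0],"delta_rot":[0,0,-0.0125],"fingers":0.2},{"dp":[0.072,-0.003,0],"delta_rot":[0,0,-0.0125],"fingers":0.2},{"dp":[0.072,-0.003,0],"delta_rot":[0,0,-0.0125],"fingers":0.2},{"dp":[0.072,-0.003,0],"delta_rot":[0,0,-0.0125],"fingers":0.2},{"dp":[0.072,-0.003,0],"delta_rot":[0,0,-0.0125],"fingers":0.2},{"dp":[0.072,-0.003,0],"delta_rot":[0,0,-0.0125],"fingers":0.2},{"dp":[0.072,-0.003,0],"delta_rot":[0,0,-0.0125],"fingers":0.2},{"dp":[0.072,-0.003,0],"delta_rot":[0,0,-0.0125],"fingers":0.2},{"dp":[0.072,-0.003,0],"delta_rot":[0,0,-0.0125],"fingers":0.2}]'
python3 -m crank '[{"dp":[0.072,-0.003,0],"delta_rot":[0,0,-0.0125],"fingers":0.2},{"dp":[0.072,-0.003,0],"delta_rot":[0,0,-0.0125],"fingers":0.2},{"dp":[0.072,-0.003,0],"delta_rot":[0,0,-0.0125],"fingers":0.2},{"dp":[0.072,-0.003,0],"delta_rot":[0,0,-0.0125],"fingers":0.2},{"dp":[0.072,-0.003,0],"delta_rot":[0,0,-0.0125],"fingers":0.2},{"dp":[0.072,-0.003,0],"delta_rot":[0,0,-0.0125],"fingers":0.2},{"dp":[0.072,-0.003,0],"delta_rot":[0,0,-0.0125],"fingers":0.2},{"dp":[0.072,-0.003,0],"delta_rot":[0,0,-0.0125],"fingers":0.2},{"dp":[0.072,-0.003,0],"delta_rot":[0,0,-0.0125],"fingers":0.2},{"dp":[0.072,-0.003,0],"delta_rot":[0,0,-0.0125],"fingers":0.2},{"dp":[0.072,-0.003,0],"delta_rot":[0,0,-0.0125],"fingers":0.2},{"dp":[0.072,-0.003,0],"delta_rot":[0,0,-0.0125],"fingers":0.2}]'
cat >> h.py <<'E'
def plan(x,y,z,yaw):  # print what a move to this TCP pose (tool down, tool-x yaw deg) takes: turn first, then shift
    s=manip.sense(); M=rot(s['tool_rot']); p=np.array(s['tcp_pos'])
    cur=np.degrees(np.arctan2(M[1,0],M[0,0])); dy=(yaw-cur+180)%360-180
    c,si=np.cos(np.radians(yaw)),np.sin(np.radians(yaw)); T=np.array([[c,si,0],[si,-c,0],[0,0,-1]])
    d=T.T@(np.array([x,y,z])-p)/.5; r=R.from_matrix(M.T@T).as_rotvec()/(2*np.pi)
    print('t',round(s['t'],2),'p',p.round(4),'yaw',cur.round(1),'gap',round(s['finger_gap'],3),'q1,q6',np.degrees(s['q'][[0,5]]).round(),'| rot',r.round(4),'dp',d.round(4),'rows rot',round(abs(dy)/7,1),'dp',round(np.linalg.norm(d)/.08,1))
E
python3 -c "
from h import *
plan(.351,.240,.30,102); snap('wrist','w1')"
```

```text
t: 1.98
tcp_pos: [0.4349, -0.1497, 0.5774]
tool_rot: [0.813, 0.582, -0.001, -0.002]
force: [0.6, -0.6, 0.2]
finger_gap: 0.604
gripper_force: 0.0
t: 2.98
tcp_pos: [0.3747, 0.2632, 0.5774]
tool_rot: [0.46, 0.888, -0.002, -0.002]
force: [0.4, -0.1, -1.3]
finger_gap: 0.601
gripper_force: 0.0
t 2.98 p [0.3747 0.2632 0.5774] yaw 125.2 gap 0.601 q1,q6 [ 21. -14.] | rot [-0.0007 -0.0001  0.0644] dp [-0.0356 -0.056   0.5548] rows rot 3.3 dp 7.0
```

View pics/w1.png

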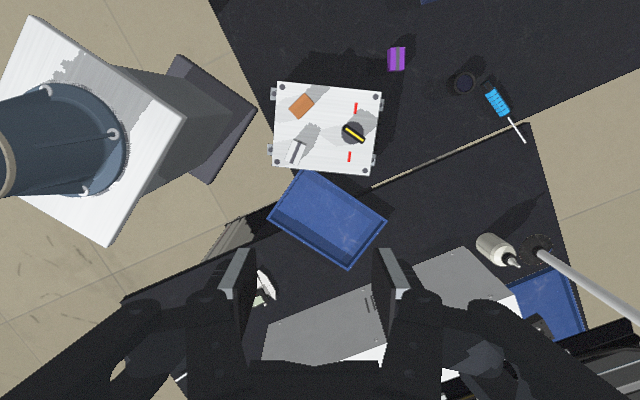

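The wrist view shows the panel at (327,128), the wooden offcut at (301,105), the metal offcut at (298,150), the slot at (353,134), the red marks at (355,108) and (349,157), and the tray at (328,220). I now refine all the poses from this near-vertical view.

```bash
cat > fit.py <<'E'
from h import *
import sys
f=np.load(sys.argv[1]+'.npz'); C=cloud(f); z=C[...,2]; im=f['im'].astype(int)
near=(abs(C[...,0]-.39)<.25)&(abs(C[...,1]-.25)<.2)&(f['d']>0)
def rep(n,m):
    k,lab,st,_=cv2.connectedComponentsWithStats((m&near).astype(np.uint8))
    for i in range(1,k):
        if st[i,4]>25:
            q=C[lab==i]; r=cv2.minAreaRect(q[:,:2].astype(np.float32)); print(n,st[i],'z',np.median(q[:,2]).round(4),'c',np.round(r[0],4),'size',np.round(r[1],4),'ang',round(r[2],1))
rep('top',(z>.08)&(z<.1)); rep('panel',(z>.055)&(z<.068)); rep('tray',(im[...,2]>im[...,0]+40)&(z<.04)&(z>-.01))
rep('yellow',(im[...,0]>150)&(im[...,1]>120)&(im[...,2]<90)&(z>.06)); rep('red',(im[...,0]>150)&(im[...,1]<80)&(im[...,2]<80)&(z>.05))
E
python3 fit.py w1
```

```text
top [288  93  26  26 362] z 0.0919 c [0.3188 0.3049] size [0.0359 0.0227] ang 79.0
top [342 124  24  20 196] z 0.0933 c [0.4119 0.3176] size [0.0401 0.0119] ang 0.5
top [284 139  22  27 342] z 0.0917 c [0.352  0.2392] size [0.0239 0.0368] ang 11.4
top [352 304  25  15 161] z 0.0901 c [0.6211 0.0708] size [0.0462 0.0033] ang 59.4
panel [ 271   81  110   95 7736] z 0.0619 c [0.3719 0.2951] size [0.1701 0.1402] ang 29.5
panel [350 297  24  12  89] z 0.0618 c [0.6214 0.0701] size [0.0469 0.0031] ang 60.7
tray [390  60   6  10  46] z 0.0298 c [0.4047 0.4461] size [0.0087 0.0144] ang 37.1
tray [ 266  169  122  102 6492] z 0.0024 c [0.4817 0.1539] size [0.2056 0.1394] ang 0.3
yellow [290  94  23  24 249] z 0.0919 c [0.319 0.305] size [0.0333 0.0205] ang 78.5
yellow [345 128  19  13  49] z 0.0941 c [0.4128 0.3179] size [0.0337 0.0036] ang 0.6
```

```bash
python3 -m crank '[{"dp":[0,0,0.07],"delta_rot":[0,0,0.0165],"fingers":0.2},{"dp":[0,0,0.07],"delta_rot":[0,0,0.0165],"fingers":0.2},{"dp":[0,0,0.07],"delta_rot":[0,0,0.0165],"fingers":0.2},{"dp":[0,0,0.07],"delta_rot":[0,0,0.0165],"fingers":0.2},{"dp":[-0.009,-0.014,0.07],"delta_rot":[0,0,0],"fingers":0.2},{"dp":[-0.009,-0.014,0.07],"delta_rot":[0,0,0],"fingers":0.2},{"dp":[-0.009,-0.014,0.07],"delta_rot":[0,0,0],"fingers":0.2},{"dp":[-0.009,-0.014,0.07],"delta_rot":[0,0,0],"fingers":0.2},{"dp":[0,0,0],"delta_rot":[0,0,0],"fingers":0.2},{"dp":[0,0,0],"delta_rot":[0,0,0],"fingers":0.2}]'
python3 -c "
from h import *
plan(.352,.2392,.139,101.4); snap('wrist','w2')"; python3 fit.py w2
```

```text
t: 3.87
tcp_pos: [0.3499, 0.2378, 0.298]
tool_rot: [0.635, 0.772, -0.003, -0.002]
force: [0.6, -0.0, 0.7]
finger_gap: 0.602
gripper_force: 0.0
t 3.87 p [0.3499 0.2378 0.298 ] yaw 101.1 gap 0.602 q1,q6 [19.  8.] | rot [-0.0011  0.0001 -0.0007] dp [0.002  0.0047 0.318 ] rows rot 0.0 dp 4.0
top [ 271   73   44   55 1497] z 0.0918 c [0.3194 0.3047] size [0.036 0.024] ang 78.6
top [386  96  54  24 858] z 0.0935 c [0.4124 0.3175] size [0.0403 0.0119] ang 0.6
top [ 304  166   29   45 1273] z 0.0918 c [0.3525 0.2394] size [0.0235 0.0362] ang 11.7
panel [  233     6   233   219 28460] z 0.0619 c [0.3724 0.295 ] size [0.1702 0.1404] ang 29.5
tray [  317   200   202   112 14343] z 0.0023 c [0.4851 0.1495] size [0.2117 0.1484] ang 0.8
yellow [ 273   75   41   52 1104] z 0.0919 c [0.3196 0.3042] size [0.034  0.0218] ang 78.1
yellow [394 102  44  13 198] z 0.0942 c [0.4128 0.3174] size [0.0345 0.0034] ang 0.8
red [389  49  10  22 105] z 0.0623 c [0.3932 0.3522] size [0.0041 0.0167] ang 30.5
red [412 142   9  20  85] z 0.0623 c [0.4325 0.2829] size [0.0043 0.0172] ang 28.9
```

```bash
python3 -m crank '[{"dp":[0.002,0.0056,0.07],"delta_rot":[0,0,0],"fingers":0.1},{"dp":[0,0,0.07],"delta_rot":[0,0,0],"fingers":0.1},{"dp":[0,0,0.07],"delta_rot":[0,0,0],"fingers":0.1},{"dp":[0,0,0.06],"delta_rot":[0,0,0],"fingers":0.1},{"dp":[0,0,0.03],"delta_rot":[0,0,0],"fingers":0.1},{"dp":[0,0,0.018],"delta_rot":[0,0,0],"fingers":0.1},{"dp":[0,0,0],"delta_rot":[0,0,0],"fingers":-1},{"dp":[0,0,0],"delta_rot":[0,0,0],"fingers":-1},{"dp":[0,0,0],"delta_rot":[0,0,0],"fingers":-1},{"dp":[0,0,0],"delta_rot":[0,0,0],"fingers":-1},{"dp":[0,0,0],"delta_rot":[0,0,0],"fingers":-1},{"dp":[0,0,0],"delta_rot":[0,0,0],"fingers":-1}]' 40
python3 -c "
from h import *
plan(.44,.186,.20,90)"
```

```text
t: 4.92
tcp_pos: [0.3544, 0.2402, 0.1418]
tool_rot: [0.635, 0.773, 0.001, 0.001]
force: [0.7, 0.8, 1.1]
finger_gap: 0.27
gripper_force: 44.4
t 4.92 p [0.3544 0.2402 0.1418] yaw 101.2 gap 0.27 q1,q6 [19.  8.] | rot [ 0.0004 -0.0001  0.0311] dp [-0.1083  0.1713 -0.1164] rows rot 1.6 dp 2.9
```

```bash
python3 -m crank '[{"dp":[0,0,-0.058],"delta_rot":[0,0,0],"fingers":-1},{"dp":[0,0,-0.058],"delta_rot":[0,0,0.0155],"fingers":-1},{"dp":[0,0,0],"delta_rot":[0,0,0.0155],"fingers":-1},{"dp":[-0.036,0.057,0],"delta_rot":[0,0,0],"fingers":-1},{"dp":[-0.036,0.057,0],"delta_rot":[0,0,0],"fingers":-1},{"dp":[-0.036,0.057,0],"delta_rot":[0,0,0],"fingers":-1},{"dp":[0,0,0],"delta_rot":[0,0,0],"fingers":-1},{"dp":[0,0,0.05],"delta_rot":[0,0,0],"fingers":-1},{"dp":[0,0,0.05],"delta_rot":[0,0,0],"fingers":-1},{"dp":[0,0,0.05],"delta_rot":[0,0,0],"fingers":-1},{"dp":[0,0,0],"delta_rot":[0,0,0],"fingers":-1}]'
python3 -c "
from h import *
plan(.44,.186,.084,90)"
```

```text
t: 5.83
tcp_pos: [0.4371, 0.1854, 0.1208]
tool_rot: [0.707, 0.707, -0.003, -0.002]
force: [-0.7, -0.3, -1.1]
finger_gap: 0.266
gripper_force: 44.2
t 5.83 p [0.4371 0.1854 0.1208] yaw 90.0 gap 0.266 q1,q6 [9. 9.] | rot [-0.0012  0.0002 -0.    ] dp [0.0012 0.0058 0.0737] rows rot 0.0 dp 0.9
```

```bash
python3 -m crank '[{"dp":[0.001,0.006,0.03],"delta_rot":[0,0,0],"fingers":-1},{"dp":[0,0,0.03],"delta_rot":[0,0,0],"fingers":-1},{"dp":[0,0,0.013],"delta_rot":[0,0,0],"fingers":-1},{"dp":[0,0,0],"delta_rot":[0,0,0],"fingers":-1},{"dp":[0,0,0],"delta_rot":[0,0,0],"fingers":-0.1},{"dp":[0,0,0],"delta_rot":[0,0,0],"fingers":-0.1},{"dp":[0,0,0],"delta_rot":[0,0,0],"fingers":-0.1},{"dp":[0,0,-0.04],"delta_rot":[0,0,0],"fingers":-0.1},{"dp":[0,0,-0.07],"delta_rot":[0,0,0],"fingers":-0.1},{"dp":[0,0,-0.07],"delta_rot":[0,0,0],"fingers":0.1},{"dp":[0,0,-0.05],"delta_rot":[0,0,0],"fingers":0.1},{"dp":[0,0,0],"delta_rot":[0,0,0],"fingers":0.1}]'
python3 -c "
from h import *
plan(.3194,.3047,.20,78.6);snap('wrist','w3')"; python3 fit.py w3
```

```text
t: 6.83
tcp_pos: [0.4446, 0.187, 0.2077]
tool_rot: [0.707, 0.707, 0.005, 0.003]
force: [0.6, 0.1, 0.2]
finger_gap: 0.551
gripper_force: 0.0
t 6.83 p [0.4446 0.187  0.2077] yaw 90.0 gap 0.551 q1,q6 [10.  9.] | rot [ 0.0018 -0.0005  0.0318] dp [ 0.1812 -0.292   0.0154] rows rot 1.6 dp 4.3
top [  24    0   66   48 2682] z 0.0917 c [0.319  0.2981] size [0.0231 0.0258] ang 78.7
top [578 341  45  41 920] z 0.0902 c [0.6354 0.0935] size [0.0208 0.0044] ang 61.0
panel [    0     0   371   206 43077] z 0.0621 c [0.3744 0.2918] size [0.1707 0.1329] ang 29.4
panel [551 321  33  32 507] z 0.0616 c [0.6346 0.0922] size [0.0255 0.005 ] ang 62.7
tray [  223   150   260   156 31231] z 0.0025 c [0.4834 0.1505] size [0.2077 0.1454] ang 0.5
yellow [  25    0   48   44 1439] z 0.0921 c [0.3186 0.2969] size [0.0196 0.0231] ang 78.9
red [279  42  21  32 249] z 0.0625 c [0.4326 0.2826] size [0.0045 0.0176] ang 29.5
```

```bash
python3 -m crank '[{"dp":[0,0,0.008],"delta_rot":[0,0,0.016],"fingers":0.1},{"dp":[0,0,0.008],"delta_rot":[0,0,0.016],"fingers":0.1},{"dp":[0.0362,-0.0584,0],"delta_rot":[0,0,0],"fingers":0.1},{"dp":[0.0362,-0.0584,0],"delta_rot":[0,0,0],"fingers":0.1},{"dp":[0.0362,-0.0584,0],"delta_rot":[0,0,0],"fingers":0.1},{"dp":[0.0362,-0.0584,0],"delta_rot":[0,0,0],"fingers":0.1},{"dp":[0.0362,-0.0584,0],"delta_rot":[0,0,0],"fingers":0.1},{"dp":[0,0,0],"delta_rot":[0,0,0],"fingers":0.1},{"dp":[0,0,0],"delta_rot":[0,0,0],"fingers":0.1},{"dp":[0,0,0],"delta_rot":[0,0,0],"fingers":0.1}]'
python3 -c "
from h import *
plan(.3194,.3047,.140,78.6)"
```

```text
t: 7.72
tcp_pos: [0.3172, 0.3041, 0.194]
tool_rot: [0.774, 0.633, -0.0, 0.0]
force: [0.3, 0.2, -0.6]
finger_gap: 0.55
gripper_force: 0.0
t 7.72 p [0.3172 0.3041 0.194 ] yaw 78.6 gap 0.55 q1,q6 [29. 41.] | rot [-0.      0.0001 -0.0001] dp [0.002  0.004  0.1081] rows rot 0.0 dp 1.4
```

```bash
python3 -m crank '[{"dp":[0.002,0.004,0.04],"delta_rot":[0,0,0],"fingers":0.1},{"dp":[0,0,0.04],"delta_rot":[0,0,0],"fingers":0.1},{"dp":[0,0,0.027],"delta_rot":[0,0,0],"fingers":0.1},{"dp":[0,0,0],"delta_rot":[0,0,0],"fingers":0.1},{"dp":[0,0,0],"delta_rot":[0,0,0],"fingers":-1},{"dp":[0,0,0],"delta_rot":[0,0,0],"fingers":-1},{"dp":[0,0,0],"delta_rot":[0,0,0],"fingers":-1},{"dp":[0,0,0],"delta_rot":[0,0,0],"fingers":-1},{"dp":[0,0,0],"delta_rot":[0,0,0],"fingers":-1},{"dp":[0,0,0],"delta_rot":[0,0,0],"fingers":-1},{"dp":[0,0,0],"delta_rot":[0,0,0],"fingers":-1}]' 40
python3 -c "
from h import *
plan(.515,.186,.225,90)"
```

```text
t: 8.63
tcp_pos: [0.3195, 0.3049, 0.1413]
tool_rot: [0.774, 0.633, 0.0, 0.0]
force: [-0.6, 0.9, 2.5]
finger_gap: 0.269
gripper_force: 44.4
t 8.63 p [0.3195 0.3049 0.1413] yaw 78.5 gap 0.269 q1,q6 [29. 41.] | rot [ 0.0001 -0.0001 -0.0319] dp [-0.2378  0.3911 -0.1674] rows rot 1.6 dp 6.1
```

```bash
python3 -m crank '[{"dp":[0,0,-0.056],"delta_rot":[0,0,0],"fingers":-1},{"dp":[0,0,-0.056],"delta_rot":[0,0,-0.016],"fingers":-1},{"dp":[0,0,-0.056],"delta_rot":[0,0,-0.016],"fingers":-1},{"dp":[-0.0396,0.0652,0],"delta_rot":[0,0,0],"fingers":-1},{"dp":[-0.0396,0.0652,0],"delta_rot":[0,0,0],"fingers":-1},{"dp":[-0.0396,0.0652,0],"delta_rot":[0,0,0],"fingers":-1},{"dp":[-0.0396,0.0652,0],"delta_rot":[0,0,0],"fingers":-1},{"dp":[-0.0396,0.0652,0],"delta_rot":[0,0,0],"fingers":-1},{"dp":[-0.0396,0.0652,0],"delta_rot":[0,0,0],"fingers":-1},{"dp":[0,0,0.06],"delta_rot":[0,0,0],"fingers":-1},{"dp":[0,0,0.06],"delta_rot":[0,0,0],"fingers":-1},{"dp":[0,0,0],"delta_rot":[0,0,0],"fingers":-1}]'
python3 -c "
from h import *
plan(.515,.186,.084,90)"
```

```text
t: 9.63
tcp_pos: [0.5123, 0.1848, 0.1603]
tool_rot: [0.707, 0.707, -0.004, -0.003]
force: [-2.4, -0.2, -1.8]
finger_gap: 0.273
gripper_force: 44.2
t 9.63 p [0.5123 0.1848 0.1603] yaw 89.9 gap 0.273 q1,q6 [8. 8.] | rot [-0.0017  0.0002 -0.0002] dp [0.0023 0.0054 0.1526] rows rot 0.0 dp 1.9
```

```bash
python3 -m crank '[{"dp":[0.002,0.002,0.05],"delta_rot":[0,0,0],"fingers":-1},{"dp":[0,0,0.05],"delta_rot":[0,0,0],"fingers":-1},{"dp":[0,0,0.035],"delta_rot":[0,0,0],"fingers":-1},{"dp":[0,0,0.016],"delta_rot":[0,0,0],"fingers":-1},{"dp":[0,0,0],"delta_rot":[0,0,0],"fingers":-1},{"dp":[0,0,0],"delta_rot":[0,0,0],"fingers":-0.1},{"dp":[0,0,0],"delta_rot":[0,0,0],"fingers":-0.1},{"dp":[0,0,0],"delta_rot":[0,0,0],"fingers":-0.1},{"dp":[0,0,-0.04],"delta_rot":[0,0,0],"fingers":-0.1},{"dp":[0,0,-0.07],"delta_rot":[0,0,0],"fingers":-0.1},{"dp":[0,0,-0.07],"delta_rot":[0,0,0],"fingers":0.1},{"dp":[0,0,-0.07],"delta_rot":[0,0,0],"fingers":0.1}]'
python3 -m crank '[{"dp":[0,0,-0.06],"delta_rot":[0,0,0],"fingers":0.1},{"dp":[0,0,0],"delta_rot":[0,0,0],"fingers":0.1}]'
python3 -c "
from h import *
plan(.412,.3178,.24,180.5);snap('wrist','w4');snap('scene','s4')
a=cv2.imread('pics/w4.png'); b=cv2.imread('pics/s4.png')[200:310,190:340]
cv2.imwrite('pics/v4.png',np.vstack([cv2.resize(a,(480,300)),cv2.resize(b,(409,300),interpolation=cv2.INTER_CUBIC)[:, :409] if 0 else cv2.resize(b,(480,300))]))"
```

```text
t: 10.63
tcp_pos: [0.5158, 0.187, 0.2167]
tool_rot: [0.707, 0.707, 0.0, 0.0]
force: [0.2, -0.3, 0.2]
finger_gap: 0.546
gripper_force: 0.0
t: 10.8
tcp_pos: [0.5192, 0.1877, 0.2519]
tool_rot: [0.707, 0.707, 0.006, 0.004]
force: [1.6, -0.2, -0.3]
finger_gap: 0.552
gripper_force: 0.0
t 10.8 p [0.5192 0.1877 0.2519] yaw 90.0 gap 0.552 q1,q6 [8. 8.] | rot [ 0.0021  0.0016 -0.2513] dp [0.2122 0.262  0.0238] rows rot 12.9 dp 4.2
```

View pics/v4.png

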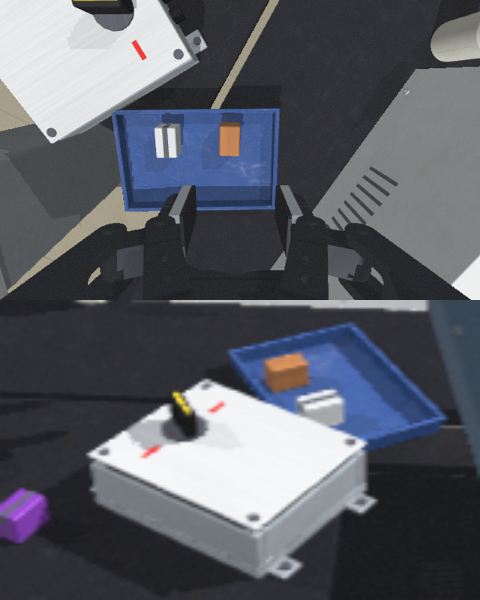

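The wrist view shows the metal block at (167,140) and the wooden one at (229,138), both in the near half of the tray. The scene view confirms it, so I go on to the fastener.

```bash
python3 -m crank '[{"dp":[0.052,-0.043,0],"delta_rot":[0,0,0],"fingers":0.1},{"dp":[0.052,-0.043,0],"delta_rot":[0,0,0],"fingers":0.1},{"dp":[0.052,-0.043,0],"delta_rot":[0,0,0],"fingers":0.1},{"dp":[0.052,-0.043,0],"delta_rot":[0,0,0],"fingers":0.1},{"dp":[0.052,-0.043,0],"delta_rot":[0,0,0],"fingers":0.1},{"dp":[0,0,0],"delta_rot":[0,0,-0.0193],"fingers":0.1},{"dp":[0,0,0],"delta_rot":[0,0,-0.0193],"fingers":0.1},{"dp":[0,0,0],"delta_rot":[0,0,-0.0193],"fingers":0.1},{"dp":[0,0,0],"delta_rot":[0,0,-0.0193],"fingers":0.1},{"dp":[0,0,0],"delta_rot":[0,0,-0.0193],"fingers":0.1},{"dp":[0,0,0],"delta_rot":[0,0,-0.0193],"fingers":0.1},{"dp":[0,0,0],"delta_rot":[0,0,-0.0193],"fingers":0.1}]'
python3 -m crank '[{"dp":[0,0,0],"delta_rot":[0,0,-0.0193],"fingers":0.1},{"dp":[0,0,0],"delta_rot":[0,0,-0.0193],"fingers":0.1},{"dp":[0,0,0],"delta_rot":[0,0,-0.0193],"fingers":0.1},{"dp":[0,0,0],"delta_rot":[0,0,-0.0193],"fingers":0.1},{"dp":[0,0,0],"delta_rot":[0,0,-0.0193],"fingers":0.1},{"dp":[0,0,0],"delta_rot":[0,0,-0.0193],"fingers":0.1},{"dp":[0,0,0],"delta_rot":[0,0,0],"fingers":0.1},{"dp":[0,0,0],"delta_rot":[0,0,0],"fingers":0.1}]'
python3 -c "
from h import *
snap('wrist','w5');plan(.412,.3178,.144,180.5)"; python3 fit.py w5
```

```text
t: 11.9
tcp_pos: [0.4074, 0.3166, 0.243]
tool_rot: [0.35, 0.937, -0.001, -0.001]
force: [-1.2, -0.2, -0.2]
finger_gap: 0.548
gripper_force: 0.0
t: 12.57
tcp_pos: [0.4077, 0.3167, 0.2433]
tool_rot: [-0.001, 1.0, -0.001, -0.001]
force: [0.2, 0.2, 0.1]
finger_gap: 0.553
gripper_force: 0.0
t 12.62 p [0.4079 0.3167 0.2436] yaw -179.8 gap 0.549 q1,q6 [ 25. -65.] | rot [-0.0001 -0.0003 -0.0009] dp [-0.0082  0.0021  0.1991] rows rot 0.0 dp 2.5
top [ 306  185   18   60 1020] z 0.0934 c [0.4123 0.317 ] size [0.0395 0.0117] ang 0.3
panel [  138     0   281   284 43135] z 0.0619 c [0.3726 0.2946] size [0.1702 0.1403] ang 29.4
tray [   51   153   166   181 17929] z 0.0024 c [0.4691 0.1496] size [0.1791 0.1469] ang 0.2
tray [456 176  18  20 165] z 0.0299 c [0.4051 0.4458] size [0.0088 0.0168] ang 39.2
yellow [313 194   5  49 242] z 0.0942 c [0.4128 0.3174] size [0.0345 0.0027] ang 0.2
red [351 173  23  15 126] z 0.0624 c [0.3932 0.3523] size [0.0043 0.0171] ang 30.5
red [260 223  21  14 110] z 0.0622 c [0.4326 0.2828] size [0.0042 0.0169] ang 27.7
```

```bash
python3 -m crank '[{"dp":[-0.0098,0.0016,0.05],"delta_rot":[0,0,0],"fingers":-0.1},{"dp":[0,0,0.06],"delta_rot":[0,0,0],"fingers":-0.1},{"dp":[0,0,0.05],"delta_rot":[0,0,0],"fingers":-0.1},{"dp":[0,0,0.025],"delta_rot":[0,0,0],"fingers":-0.1},{"dp":[0,0,0.012],"delta_rot":[0,0,0],"fingers":-0.1},{"dp":[0,0,0],"delta_rot":[0,0,0],"fingers":-0.1},{"dp":[0,0,0],"delta_rot":[0,0,0],"fingers":-1},{"dp":[0,0,0],"delta_rot":[0,0,0],"fingers":-1},{"dp":[0,0,0],"delta_rot":[0,0,0],"fingers":-1},{"dp":[0,0,0],"delta_rot":[0,0,0],"fingers":-1},{"dp":[0,0,0],"delta_rot":[0,0,0],"fingers":-1},{"dp":[0,0,0],"delta_rot":[0,0,0],"fingers":-1}]' 25
python3 -c "
from h import *
plan(.4128,.3175,.144,119.6)"
```

```text
t: 13.62
tcp_pos: [0.4139, 0.3176, 0.1467]
tool_rot: [-0.003, 1.0, 0.0, 0.001]
force: [0.5, -5.1, 2.8]
finger_gap: 0.133
gripper_force: 28.6
t 13.62 p [0.4139 0.3176 0.1467] yaw -179.6 gap 0.133 q1,q6 [ 25. -65.] | rot [0.0002 0.0002 0.1688] dp [ 0.0008 -0.002   0.0054] rows rot 8.7 dp 0.1
```

```bash
python3 -m crank '[{"dp":[0,0,0],"delta_rot":[0,0,0.0187],"fingers":-1},{"dp":[0,0,0],"delta_rot":[0,0,0.0187],"fingers":-1},{"dp":[0,0,0],"delta_rot":[0,0,0.0187],"fingers":-1},{"dp":[0,0,0],"delta_rot":[0,0,0.0187],"fingers":-1},{"dp":[0,0,0],"delta_rot":[0,0,0.0187],"fingers":-1},{"dp":[0,0,0],"delta_rot":[0,0,0.0187],"fingers":-1},{"dp":[0,0,0],"delta_rot":[0,0,0.0187],"fingers":-1},{"dp":[0,0,0],"delta_rot":[0,0,0.0187],"fingers":-1},{"dp":[0,0,0],"delta_rot":[0,0,0.0187],"fingers":-1},{"dp":[0,0,0],"delta_rot":[0,0,0],"fingers":-1},{"dp":[0,0,0],"delta_rot":[0,0,0],"fingers":-1},{"dp":[0,0,0],"delta_rot":[0,0,0],"fingers":-1}]'
python3 -m crank '[{"dp":[0,0,0],"delta_rot":[0,0,0],"fingers":-0.1},{"dp":[0,0,0],"delta_rot":[0,0,0],"fingers":-0.1},{"dp":[0,0,0],"delta_rot":[0,0,0],"fingers":-0.1},{"dp":[0,0,-0.03],"delta_rot":[0,0,0],"fingers":-0.1},{"dp":[0,0,-0.06],"delta_rot":[0,0,0],"fingers":-0.1},{"dp":[0,0,-0.06],"delta_rot":[0,0,0],"fingers":-0.1},{"dp":[0,0,-0.05],"delta_rot":[0,0,0],"fingers":-0.1},{"dp":[0,0,0],"delta_rot":[0,0,0],"fingers":-0.1},{"dp":[0,0,0],"delta_rot":[0,0,0],"fingers":-0.1}]'
python3 -c "
from h import *
snap('wrist','w6');plan(.3376,.2754,.20,119.6)"; python3 fit.py w6
```

```text
t: 14.62
tcp_pos: [0.4132, 0.3162, 0.1461]
tool_rot: [0.501, 0.865, -0.002, 0.0]
force: [1.1, -9.6, 3.3]
finger_gap: 0.134
gripper_force: 28.6
t: 15.37
tcp_pos: [0.4138, 0.3187, 0.2474]
tool_rot: [0.502, 0.865, 0.002, 0.001]
force: [-1.0, 0.7, 0.8]
finger_gap: 0.454
gripper_force: 0.0
t 15.42 p [0.413  0.3182 0.2461] yaw 119.8 gap 0.447 q1,q6 [25. -4.] | rot [ 0.0001 -0.0001  0.0005] dp [ 0.0002 -0.1734  0.0921] rows rot 0.0 dp 2.5
top [ 301  177   18   60 1028] z 0.0934 c [0.4127 0.3175] size [0.0119 0.0405] ang 29.9
panel [  127   102   238   177 36650] z 0.0619 c [0.3725 0.2949] size [0.1703 0.1399] ang 29.5
tray [378  31  13  23 210] z 0.0298 c [0.4052 0.446 ] size [0.0089 0.0164] ang 37.3
tray [204 279  21  23 118] z 0.0194 c [0.3839 0.1799] size [0.0086 0.0301] ang 1.9
tray [ 255  279  118   87 4829] z 0.0022 c [0.4948 0.1884] size [0.127  0.1101] ang 22.5
yellow [308 186   5  49 238] z 0.0941 c [0.4133 0.3174] size [0.0028 0.0346] ang 29.6
red [308 134   6  24 124] z 0.0623 c [0.3934 0.3524] size [0.0037 0.017 ] ang 29.8
red [308 237   5  20 100] z 0.0624 c [0.4329 0.2824] size [0.0032 0.0171] ang 29.6
```

View pics/w6.png

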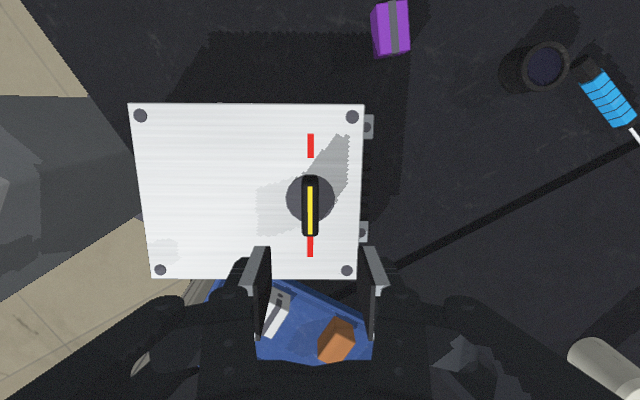

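The slot at (310,205) lies on the line through the red marks at (310,146) and (310,246), with both at 29.6–29.9 deg, so it is aligned. Next I shut the fingers and press at panel_press.

```bash
python3 -m crank '[{"dp":[0,-0.058,0],"delta_rot":[0,0,0],"fingers":-1},{"dp":[0,-0.058,0],"delta_rot":[0,0,0],"fingers":-1},{"dp":[0,-0.057,0],"delta_rot":[0,0,0],"fingers":-1},{"dp":[0,0,0],"delta_rot":[0,0,0],"fingers":-1},{"dp":[0,0,0.06],"delta_rot":[0,0,0],"fingers":-1},{"dp":[0,0,0.06],"delta_rot":[0,0,0],"fingers":-1},{"dp":[0,0,0.05],"delta_rot":[0,0,0],"fingers":-1},{"dp":[0,0,0.02],"delta_rot":[0,0,0],"fingers":-1},{"dp":[0,0,0],"delta_rot":[0,0,0],"fingers":-1},{"dp":[0,0,0],"delta_rot":[0,0,0],"fingers":-1},{"dp":[0,0,0],"delta_rot":[0,0,0],"fingers":-1}]'
python3 -c "
from h import *
plan(.3377,.2753,.127,119.6)"
```

```text
t: 16.33
tcp_pos: [0.3384, 0.275, 0.1508]
tool_rot: [0.502, 0.865, -0.0, -0.0]
force: [-0.3, -0.4, 0.4]
finger_gap: 0.002
gripper_force: 0.0
t 16.33 p [0.3384 0.275  0.1508] yaw 119.8 gap 0.002 q1,q6 [24. -5.] | rot [-0.     -0.      0.0005] dp [ 0.0011 -0.0009  0.0477] rows rot 0.0 dp 0.6
```

```bash
python3 -m crank '[{"dp":[0,0,0.012],"delta_rot":[0,0,0],"fingers":-1},{"dp":[0,0,0.012],"delta_rot":[0,0,0],"fingers":-1},{"dp":[0,0,0.006],"delta_rot":[0,0,0],"fingers":-1},{"dp":[0,0,0.006],"delta_rot":[0,0,0],"fingers":-1},{"dp":[0,0,0.005],"delta_rot":[0,0,0],"fingers":-1},{"dp":[0,0,0],"delta_rot":[0,0,0],"fingers":-1},{"dp":[0,0,0],"delta_rot":[0,0,0],"fingers":-1},{"dp":[0,0,0],"delta_rot":[0,0,0],"fingers":-1}]'
```

```text
t: 17.0
tcp_pos: [0.3383, 0.275, 0.1306]
tool_rot: [0.502, 0.865, 0.0, 0.0]
force: [-0.7, -0.3, 4.8]
finger_gap: 0.002
gripper_force: 2.2
```

```bash
python3 -m crank '[{"dp":[0,0,0.004],"delta_rot":[0,0,0],"fingers":-1},{"dp":[0,0,0.003],"delta_rot":[0,0,0],"fingers":-1},{"dp":[0,0,0],"delta_rot":[0,0,0],"fingers":-1},{"dp":[0,0,0],"delta_rot":[0,0,0],"fingers":-1},{"dp":[0,0,0],"delta_rot":[0,0,0],"fingers":-1}]'; python3 -m crank '[{"dp":[0,0,0.002],"delta_rot":[0,0,0],"fingers":-1},{"dp":[0,0,0],"delta_rot":[0,0,0],"fingers":-1},{"dp":[0,0,0],"delta_rot":[0,0,0],"fingers":-1},{"dp":[0,0,0],"delta_rot":[0,0,0],"fingers":-1}]'
```

```text
t: 17.42
tcp_pos: [0.3383, 0.2749, 0.1273]
tool_rot: [0.502, 0.865, 0.0, 0.0]
force: [-0.6, -0.5, 6.1]
finger_gap: -0.002
gripper_force: 3.0
t: 17.75
tcp_pos: [0.3383, 0.2749, 0.1266]
tool_rot: [0.502, 0.865, 0.0, 0.0]
force: [-0.8, -0.3, 9.8]
finger_gap: -0.002
gripper_force: 4.8
```

```bash
python3 -m crank '[{"dp":[0,0,0.0015],"delta_rot":[0,0,0],"fingers":-1},{"dp":[0,0,0],"delta_rot":[0,0,0],"fingers":-1},{"dp":[0,0,0],"delta_rot":[0,0,0],"fingers":-1},{"dp":[0,0,0],"delta_rot":[0,0,0],"fingers":-1},{"dp":[0,0,0],"delta_rot":[0,0,0],"fingers":-1},{"dp":[0,0,0],"delta_rot":[0,0,0],"fingers":-1}]'
python3 -c "
from h import *
snap('wrist','w7');snap('scene','s7')"; python3 fit.py w7; python3 fit.py s7
```

```text
t: 18.25
tcp_pos: [0.3383, 0.2749, 0.1265]
tool_rot: [0.502, 0.865, 0.001, 0.0]
force: [-1.9, -0.8, 17.2]
finger_gap: 0.004
gripper_force: 8.7
top [ 514  244   55  101 3740] z 0.0852 c [0.4122 0.3174] size [0.0131 0.0404] ang 30.3
top [ 269  267   90   75 2121] z 0.0912 c [0.338  0.2815] size [0.0258 0.0276] ang 63.6
top [226 292  15   3  26] z 0.0989 c [0.311  0.2723] size [0.0045 0.0012] ang 29.8
top [384 292  17   4  36] z 0.0992 c [0.355  0.2975] size [0.0053 0.0008] ang 31.6
top [248 298  20  12 117] z 0.0975 c [0.3197 0.2716] size [0.0061 0.0014] ang 30.5
top [360 298  20  11 120] z 0.0976 c [0.352  0.2901] size [0.0058 0.0014] ang 27.1
panel [210 111  26  25 351] z 0.0572 c [0.2768 0.3106] size [0.0091 0.0092] ang 58.9
panel [587 115  27  25 354] z 0.0573 c [0.4081 0.3849] size [0.0089 0.0094] ang 10.7
panel [ 460  225   75   93 3082] z 0.0581 c [0.4035 0.3151] size [0.0196 0.04  ] ang 15.0
panel [298 245  32  11 303] z 0.0631 c [0.3337 0.2844] size [0.0132 0.0016] ang 30.1
panel [281 256  17   9 106] z 0.0645 c [0.3267 0.2758] size [0.0066 0.0013] ang 31.6
panel [330 256  17 
[... 206 characters left out ...]
ize [0.0056 0.0179] ang 29.3
red [485 323  12  14 120] z 0.0541 c [0.4303 0.2869] size [0.0055 0.0076] ang 27.3
top [286 177  21   7  97] z 0.0886 c [0.6277 0.0807] size [0.0635 0.0116] ang 58.7
top [240 236  13  10  60] z 0.085 c [0.4102 0.3202] size [0.0114 0.0388] ang 28.1
top [263 246  15  11  55] z 0.0905 c [0.3333 0.283 ] size [0.0461 0.0146] ang 36.6
panel [288 186  20   4  66] z 0.0616 c [0.6255 0.0771] size [0.0615 0.0129] ang 62.5
panel [239 243  17  20 110] z 0.0574 c [0.3937 0.3208] size [0.0398 0.0647] ang 82.0
panel [267 258  13   7  30] z 0.063 c [0.3335 0.2773] size [0.0302 0.0205] ang 72.8
tray [ 286  208   43   47 1165] z 0.003 c [0.4896 0.1342] size [0.226  0.1129] ang 0.1
```

The red marks now read 0.054 m, so the panel is home. It is held at 17 N, and the bar is still at about 30 deg, in line with the marks.

```bash
python3 -c "
from station import manip
s=manip.sense(); print(s['t'],s['force'],s['tcp_pos']); print(manip.sign_off())"
```

```text
18.35 [-2.46047439 -0.94507715 18.16620168] [0.33826674 0.27494894 0.12652728]
the job is handed in; nothing more can be done
None
```

The job is handed in at 18.35 s on the robot's clock: both offcuts lie in the blue tray, the fastener's slot lines up with the red marks, and the arm holds the panel fully home with about 18 N, slightly over the suggested 10–15 N; the hand-in call gave no verdict.

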